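# Put the microscope accessories away in their foam inserts

## Robot

A 6-joint arm with a two-finger parallel gripper is mounted at the origin on the work surface. World frame = base frame: x ahead of the robot, y to its left, z up, the work surface at z = 0. Lengths are in m, angles in rad, forces in N, time in s.
With the tool pointing down it reaches from about 0.375 to 0.9 m from the base axis. Payload 3.1 kg.
Tool frame: the origin (TCP) lies on the centre line of the jaws, within the pads' length; the fingertips stand 25 mm ahead of it and the grasp point (between the pads) lies 6 mm ahead of it (manip.tips_ahead is the distance from the TCP to the fingertips, in m); z points along the fingers, y is the direction in which the jaws open and shut (so a half turn about z gives the same grasp; the last joint's range is limited). The gripper opens to 85 mm and grips with 20 to 120 N. Pads are 22 mm wide; open, the fingers measure 114 mm over their backs; the gripper's body (76 mm by 85 mm) begins 54 mm behind the grasp point. The pads swing forward as they close: fully open they stand 13 mm farther back than shut.
Start: joints at [-1.403, 0.527, 1.433, -0, 1.181, -0.178], TCP at [0.212, -0.588, 0.256] pointing down, gripper open.
Joint ranges: [-3.08, 3.08], [-0.75, 2.2], [0.22, 2.44], [-1.43, 4.57], [0, 2.65], [-2.85, 2.85]. Speed limits (rad/s): [2.79, 2.79, 3.14, 3.14, 3.14, 3.14].

## Interface

Orientations are given as a unit quaternion [x, y, z, w].
In Python, from station import manip gives the robot as it stands.
- The arm moves only by the tool play_rows, never from a script. Its argument "steps" is a list that holds one entry, the list of rows, each a list of 6 numbers: the shift along the tool's x, y, z in m, then the turn, a rotation vector about the tool's x, y, z in degrees. In form: [[[x, y, z, rx, ry, rz], ...]]. A call has 1 to 10 rows; each row shifts and turns the commanded pose from where the row before left it, along the tool's axes as they then stand; what a row does not reach is not made up. A row lasts 1/8 s, in which the tool goes at most 62.5 mm and 10.7 degrees, less where a joint would pass 70% of its speed; a pose out of reach is approached as far as the arm can. A call is refused whole if a number of a shift passes 0.0625 or a number of a turn 10.7, either way. A call with a gripper value outside its range is refused whole. "fingers" is the opening, from 0 (shut) to 1 (fully open), set as the call begins (left out, the last holds). The fingers move at their own pace and stop on an object; "squeeze" is the grip in N (left out, the last holds). Time passes only in rows, so rows that do not move let the fingers close. It gives the time, the measured TCP pose, the force and the opening at its end, in the units of the state.
- manip.sense(): the state, without advancing time (a new reading comes with each control period).
- manip.snapshot(name): name is "side" or "top"; returns a dict with "img" (384x512x3 uint8, red, green, blue), "K" (3x3 intrinsics, pixels), "world_from_camera" (4x4, takes a point from camera to world coordinates). Camera axes: x right, y down, z forward; pixel columns grow to the right and rows downward; lengths in m; the calibration is good to about 2 mm. A picture is of the moment at which its call begins. There is no depth.
- manip.sign_off(): hands the job in, once; it reports no verdict.
Trained networks look in a picture, given as the dict that the camera call returned (one of the last four; its "shot" number tells which), for a name from the list of things; names that differ only in an ending like _2 or _b are one class to them, and where a whole thing is asked for, a point or a joint stands for the part that bears it (a point fixed in the world has none). Each returns a list of dicts, best first, with "score" (0 to 1); they miss things now and then, are a little off and sometimes report something else, mostly with a low value. They report only what shows in the picture. A call takes as long as a camera call.
- manip.regions_of(label, picture): "pixels" (384x512 bool, what is visible of it) and "rect" ([left, top, right, bottom] in pixels, round what is visible of it).
- manip.pinpoint(label, picture): "point" ([column, row] in pixels: a listed point, or the origin of a listed thing).
The state is a dict: "t": time; "q": joint angles; "qd": joint speeds; "tau": joint torques, N m; "tcp_pos": TCP position; "tool_rot": TCP orientation; "force": force on the tool from outside, world axes, zero at the start; "ft_torque": the same for the moment, N m; "finger_gap": opening from 0.0 (shut) to 1.0 (fully open).
Only numpy, scipy, OpenCV 4.12 (cv2) and the standard library are available. Lean on these libraries where they do the work, as an engineer would, in place of code of your own. Each camera call takes 0.05 s, during which the arm holds its last target.

## Task

Put the four microscope accessories on the mat - eyepiece, auxiliary lens, camera and slide box - away in the storage tray, each standing upright as it does now and flat on the floor of the foam recess that was cut to its own shape and size. Set them down gently without dropping any or tipping one over, and leave the multimeter and the mouse where they are.

Things in the scene. Friction and masses are not known exactly. Their poses are not given: they have to be found in the camera images.
- eyepiece_center (a point): Microscope eyepiece, loose, upright on a 2 mm thick mat, 54 mm tall: bright metal barrel 30 mm across at the bottom, black head 40 mm across from 20 to 46 mm up (grip here), rubber eyecup 35 mm across at the top. About 0.1 kg. Point on its axis, half-way up: 27 mm above its underside. z up; round.
- lens_center (a point): Auxiliary objective lens, loose, upright on the mat: broad black drum 54 mm across and 32 mm tall, with a metal screw thread 47 mm across and 6 mm tall round a glass on top; 38 mm tall in all, about 0.14 kg. Point on its axis, half-way up: 19 mm above its underside. z up; round.
- camera_center (a point): Microscope camera, loose, standing on its back on the mat: square finned aluminium body 44 x 44 mm, 40 mm tall, with a round metal mount and black dust cap (29 mm across) on top; 50 mm tall in all, about 0.13 kg. Point on its axis, half-way up: 25 mm above its underside. x and y along the sides of the square, z up.
- slidebox_center (a point): Slide box, loose, lying flat on the mat: closed white plastic box 80 mm long (its x), 40 mm wide (its y) and 36 mm tall, with a pale label on top; about 0.12 kg. Point at its centre, 18 mm above its underside. z up.
- eyepiece_recess (a point): Recess for the eyepiece's barrel: round, 46 mm across, the smallest; 6 mm deep with a pale grey floor, in a 104 mm square black foam insert, one of four lying two by two, in any arrangement, in a fixed 218 mm square grey tray. Foam top 18.5 mm above the table. Point at the centre of the recess floor (12.5 mm above the table), z up.
- lens_recess (a point): Recess for the auxiliary lens: round, 68 mm across, the larger of the two round ones, 6 mm deep, in another black foam insert. Point at the centre of the recess floor, z up. In all four recesses, fingers that reach lower than 6 mm above the accessory's underside meet the firm, fixed foam.
- camera_recess (a point): Recess for the camera: square, 58 x 58 mm, 6 mm deep, in another black foam insert; the camera goes in with its sides along those of the recess, any way round. Point at the centre of the recess floor; x and y along the sides of the square, z up.
- slidebox_recess (a point): Recess for the slide box: rectangle 94 mm long (its x) and 54 mm wide (its y), 6 mm deep, in another black foam insert; the box goes in lengthwise, either way round. Point at the centre of the recess floor, z up.
- multimeter: Bystander: hand-held multimeter lying on its back, black and blue, 180 x 86 mm, about 50 mm tall with its dial. Leave it alone. Origin at the centre of its underside, x towards its display.
- mouse: Bystander: black wireless computer mouse, 104 x 56 mm, about 35 mm tall. Leave it alone. Origin at the centre of its underside, x towards its buttons.

How it is judged:
At the end, for the whole second after the job is handed in: Each accessory is within 13 mm of the centre of its own recess, upright within 0.08 rad, down on the recess floor (within 3 mm), and at rest; the slide box lies lengthwise in its recess (within 0.35 rad) (horizontal distance between eyepiece_center and eyepiece_recess below 0.013 m and z of eyepiece_center in the frame of eyepiece_recess between 0.023 and 0.03 m and angle between each of eyepiece_center, lens_center, camera_center, slidebox_center's own z axis and vertical below 0.08 rad and linear speed of each of eyepiece, lens, camera, slidebox below 0.02 m/s and horizontal distance between lens_center and lens_recess below 0.013 m and z of lens_center in the frame of lens_recess between 0.015 and 0.022 m and horizontal distance between camera_center and camera_recess below 0.013 m and z of camera_center in the frame of camera_recess between 0.021 and 0.028 m and horizontal distance between slidebox_center and slidebox_recess below 0.013 m and z of slidebox_center in the frame of slidebox_recess between 0.014 and 0.021 m and angle between the x axis of slidebox_center and the x axis of slidebox_recess, either way round below 0.35 rad); the robot touches nothing.
It fails at once if the multimeter is pushed aside (moved more than 20 mm) (distance of multimeter from where it was at the start of the episode above 0.02 m).
It fails at once if the mouse is pushed aside (moved more than 20 mm) (distance of mouse from where it was at the start of the episode above 0.02 m).
It fails at once if an accessory is dropped or thrown (moves faster than 0.7 m/s, a fall of about 25 mm, with no finger on it) ((linear speed of eyepiece above 0.7 m/s and contact force between eyepiece and the fingers below 0.01 N) or (linear speed of lens above 0.7 m/s and contact force between lens and the fingers below 0.01 N) or (linear speed of camera above 0.7 m/s and contact force between camera and the fingers below 0.01 N) or (linear speed of slidebox above 0.7 m/s and contact force between slidebox and the fingers below 0.01 N)).
It fails at once if an accessory is tipped over (tilted more than 0.8 rad) (angle between any of eyepiece_center, lens_center, camera_center, slidebox_center's own z axis and vertical above 0.8 rad).
It also fails if it takes over 109 s, if anything falls off the work surface, if the arm or the gripper's body presses on something with over 40 N, if the wrist force passes 120 N, or if a joint passes its speed limit or range.

## Working session

There is one attempt and no reset: what is moved stays moved. The work goes in short steps, Python scripts to look and compute and a tool call to move; the robot and the scene stay as the last step left them, time stands still between calls to the robot, and variables do not carry over. Pictures are saved under pics/ and viewed, and the job is handed in when it is done.

Besides the shell and the picture viewer there is one more tool, called after ">>>" as a command line: name --argument value ..., lists and objects as JSON in quotes. play_rows: Moves the arm, as the interface text tells. Its arguments: {"type":"object","properties":{"steps":{"type":"array"},"fingers":{"type":"number"},"squeeze":{"type":"number"}},"required":["steps"]}

```bash
mkdir -p pics; ls; cat > h.py <<'E'
import numpy as np, cv2
from station import manip
E
python3 - <<'E'
from h import *
for n in ("top","side"):
    s=manip.snapshot(n); cv2.imwrite(f"pics/{n}0.png",s["img"][:,:,::-1])
    print(n,s["K"].tolist(),np.round(s["world_from_camera"],4).tolist())
st=manip.sense(); print(st)
E
```

```text
pics
top [[455.2479185631543, 0.0, 248.77196066294636], [0.0, 455.2479185631543, 188.76024704223687], [0.0, 0.0, 1.0]] [[-0.0231, -0.989, 0.1461, 0.4763], [-0.9997, 0.024, 0.0042, 0.0049], [-0.0077, -0.146, -0.9893, 1.0135], [0.0, 0.0, 0.0, 1.0]]
side [[431.4030381000973, 0.0, 254.53830638881834], [0.0, 431.4030381000973, 191.8222045661565], [0.0, 0.0, 1.0]] [[-0.9994, -0.0274, 0.0196, 0.5784], [-0.0335, 0.7423, -0.6692, 0.6311], [0.0037, -0.6695, -0.7428, 0.7254], [0.0, 0.0, 0.0, 1.0]]
{'t': 0.1, 'q': array([-1.40251314e+00,  5.28375525e-01,  1.43382689e+00, -8.21612112e-06,
        1.18141400e+00, -1.78497930e-01]), 'qd': array([-0.00179747, -0.00270403, -0.00234316, -0.00118884,  0.00061503,
        0.00167092]), 'tau': array([-7.16442573e-04, -4.43303776e+01, -1.78586841e+01, -2.44229150e-04,
        3.88427390e-03, -4.29304208e-06]), 'tcp_pos': array([ 0.2123406 , -0.58715789,  0.25541324]), 'tool_rot': array([ 9.85004706e-01,  1.72524506e-01,  1.36911124e-06, -1.01188719e-03]), 'force': array([0.180908  , 1.06484763, 0.29365954]), 'ft_torque': array([-0.00021888, -0.03475786, -0.00701533]), 'finger_gap': 1.000963003768545}
```

View pics/top0.png

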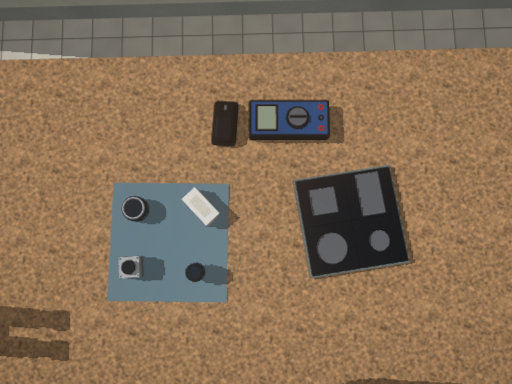

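View pics/side0.png

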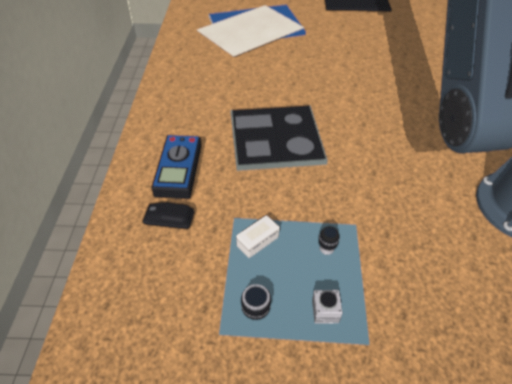

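```bash
cat > h.py <<'E'
import numpy as np, cv2
from station import manip
Z=dict(eyepiece_center=.029,lens_center=.021,camera_center=.027,slidebox_center=.020,eyepiece_recess=.0125,lens_recess=.0125,camera_recess=.0125,slidebox_recess=.0125,multimeter=0,mouse=0)
def px2w(s,p,z):
    d=np.linalg.inv(s["K"])@np.array([p[0],p[1],1.]); T=s["world_from_camera"]; d=T[:3,:3]@d; o=T[:3,3]
    return (o+d*(z-o[2])/d[2])[:2]
def w2px(s,P):
    T=np.linalg.inv(s["world_from_camera"]); c=T[:3,:3]@np.asarray(P,float)+T[:3,3]; c=s["K"]@c; return c[:2]/c[2]
E
python3 - <<'E'
from h import *
for n in ("top","side"):
    s=manip.snapshot(n)
    for k,z in Z.items():
        r=manip.pinpoint(k,s)
        print(n,k,[(np.round(a["point"],1).tolist(),round(a["score"],2),np.round(px2w(s,a["point"],z),4).tolist()) for a in r[:2]])
E
```

```text
top eyepiece_center [([194.8, 272.8], 0.52, [0.4436, 0.1282])]
top lens_center [([135.5, 208.9], 0.6, [0.5843, 0.2586])]
top camera_center [([135.8, 267.6], 0.78, [0.4574, 0.2548])]
top slidebox_center [([204.3, 205.9], 0.57, [0.5874, 0.1076])]
top eyepiece_recess [([379.9, 240.2], 0.74, [0.5038, -0.2742])]
top lens_recess [([333.8, 249.8], 0.85, [0.4854, -0.1727])]
top camera_recess [([325.2, 202.0], 0.67, [0.5905, -0.159]), ([287.6, 124.9], 0.48, [0.7684, -0.0822])]
top slidebox_recess [([368.4, 190.1], 0.67, [0.6147, -0.2559])]
top multimeter [([287.3, 121.0], 0.58, [0.7813, -0.083])]
top mouse [([224.2, 121.6], 0.74, [0.7836, 0.0622]), ([321.5, 202.8], 0.71, [0.5903, -0.1527])]
side eyepiece_center [([329.9, 239.0], 0.73, [0.4435, 0.1239])]
side lens_center [([255.4, 303.1], 0.56, [0.5865, 0.2635])]
side camera_center [([180.1, 171.7], 0.7, [0.768, -0.0534]), ([325.5, 307.8], 0.59, [0.4632, 0.2712])]
side slidebox_center [([261.4, 237.0], 0.7, [0.5791, 0.1173])]
side eyepiece_recess [([291.9, 123.2], 0.7, [0.5083, -0.2547])]
side lens_recess [([298.8, 147.9], 0.62, [0.4937, -0.16]), ([329.9, 238.4], 0.42, [0.4402, 0.1103])]
side camera_recess [([323.2, 305.2], 0.66, [0.4645, 0.2588]), ([257.5, 147.5], 0.65, [0.5949, -0.1577])]
side slidebox_recess [([251.6, 122.1], 0.67, [0.6131, -0.2552])]
side multimeter [([177.2, 175.3], 0.79, [0.7803, -0.0678])]
side mouse [([172.6, 215.9], 0.85, [0.7715, 0.0538])]
```

```bash
python3 - <<'E'
from h import *
s=manip.snapshot("top"); im=s["img"][:,:,::-1]
def crop(n,im,x0,y0,x1,y1,k):
    c=cv2.resize(im[y0:y1,x0:x1],None,fx=k,fy=k,interpolation=cv2.INTER_CUBIC)
    for x in range((x0+9)//10*10,x1,10): cv2.line(c,((x-x0)*k,0),((x-x0)*k,6),(0,255,255),1); cv2.putText(c,str(x),((x-x0)*k,16),0,.35,(0,255,255),1)
    for y in range((y0+9)//10*10,y1,10): cv2.line(c,(0,(y-y0)*k),(6,(y-y0)*k),(0,255,255),1);cv2.putText(c,str(y),(8,(y-y0)*k),0,.35,(0,255,255),1)
    cv2.imwrite(f"pics/{n}.png",c)
crop("mat",im,105,180,235,280+10,5)
c=cv2.convertScaleAbs(im,alpha=2)
crop("tray",c,290,160,415,280,5)
s=manip.snapshot("side"); im=s["img"][:,:,::-1]
crop("smat",im,225,210,365,330,5)
E
```

```text
(no output)
```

View pics/mat.png

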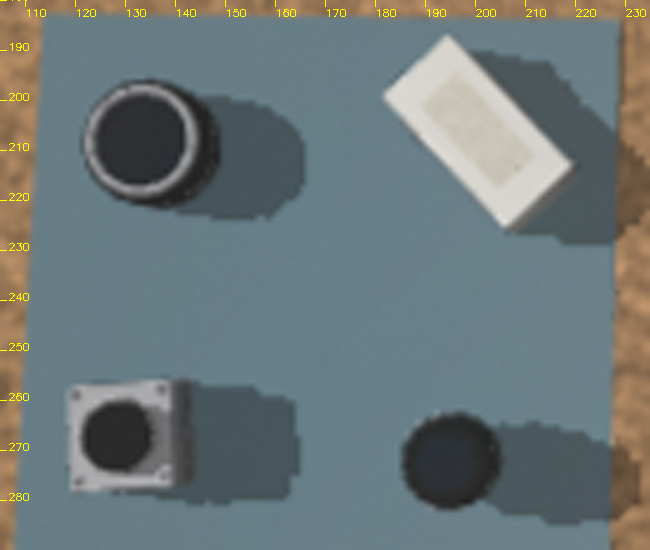

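View pics/tray.png

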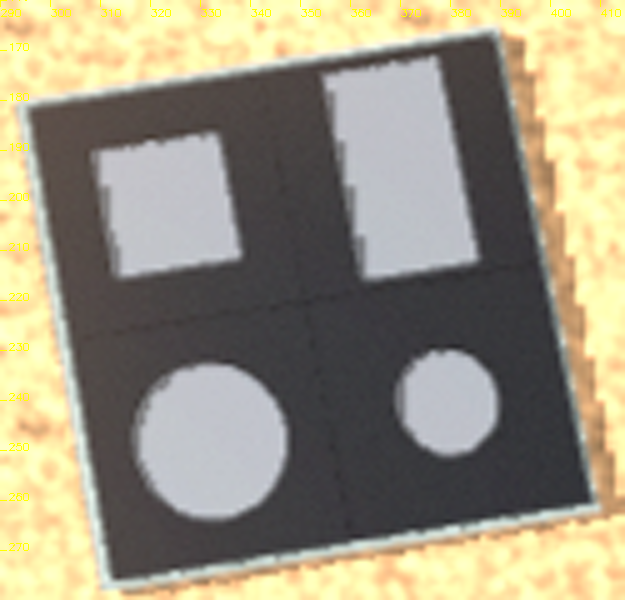

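View pics/smat.png

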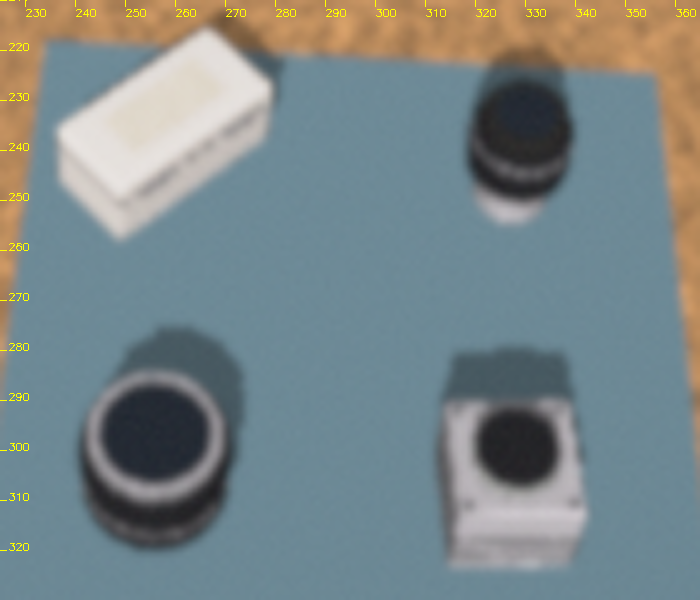

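```bash
cat > m.py <<'E'
from h import *
s=manip.snapshot("top")
def P(o,c,z): return px2w(s,[o[0]+(c[0]+.5)/5-.5,o[1]+(c[1]+.5)/5-.5],z)
M=(105,180);T=(290,160)
print("lens",P(M,(141.5,142),.040)); print("cam",P(M,(121.3,435),.042),P(M,(116,436),.052))
print("eye",P(M,(451,461),.049))
def quad(o,cs,z,n):
    w=np.array([P(o,c,z) for c in cs]); print(n,w.mean(0))
    for i in range(4):
        d=w[(i+1)%4]-w[i]; print("   len %.1f ang %.1f"%(1e3*np.hypot(*d),np.degrees(np.arctan2(d[1],d[0]))))
quad(M,[(78,395),(162,388),(165,475),(80,483)],.042,"camscrew")
quad(M,[(447,35),(572,166),(507,228),(383,96)],.038,"box")
quad(T,[(93,150),(218,132),(243,258),(115,278)],.0125,"camrec")
quad(T,[(322,75),(438,55),(480,262),(360,282)],.0125,"boxrec")
quad(T,[(20,106),(500,32),(600,507),(106,588)],.0185,"tray")
print("lensrec",P(T,(211,441),.0125),"eyerec",P(T,(447.5,403),.0125))
ss=manip.snapshot("side")
def Q(c,z): return px2w(ss,[225+(c[0]+.5)/5-.5,210+(c[1]+.5)/5-.5],z)
print("side: lens",Q((155,435),.040),"cam cap",Q((517,445),.052),"eye cup",Q((527,112),.056), "box",np.mean([Q(c,.038) for c in [(208,28),(272,90),(121,203),(57,130)]],0))
E
python3 m.py
```

```text
lens [0.58431913 0.25937855]
cam [0.46011511 0.26563915] [0.45992094 0.26516442]
eye [0.4463568  0.12571256]
camscrew [0.46006227 0.26565919]
   len 35.6 ang -86.6
   len 36.3 ang -177.3
   len 35.8 ang 94.0
   len 36.6 ang 2.4
box [0.58588149 0.11504316]
   len 79.1 ang -137.5
   len 38.4 ang 132.6
   len 78.8 ang 42.3
   len 38.1 ang -46.9
camrec [ 0.5940732 -0.1544179]
   len 56.2 ang -83.1
   len 57.0 ang -171.7
   len 57.2 ang 97.5
   len 57.6 ang 7.3
boxrec [ 0.60783597 -0.2580901 ]
   len 52.7 ang -81.5
   len 93.8 ang -172.3
   len 53.8 ang 98.1
   len 93.5 ang 7.0
tray [ 0.54786897 -0.21197278]
   len 216.0 ang -82.5
   len 211.0 ang -172.2
   len 215.9 ang 97.8
   len 212.4 ang 7.8
lensrec [ 0.48984883 -0.1685827 ] eyerec [ 0.50387998 -0.27241265]
side: lens [0.58635384 0.26090125] cam cap [0.46168845 0.26675646] eye cup [0.44714048 0.12690445] box [0.58666865 0.11814481]
```

```bash
cat >> h.py <<'E'
from scipy.spatial.transform import Rotation as R
def plan(wps, st=None):
    """wps: (x,y,z,phi_deg,maxstep) ; prints rows"""
    st=manip.sense() if st is None else st
    p=np.array(st["tcp_pos"]); r=R.from_quat(st["tool_rot"])
    print("now",np.round(p,4),"phi %.1f"%np.degrees(np.arctan2(r.as_matrix()[1,0],r.as_matrix()[0,0])),"t %.1f gap %.3f F"%(st["t"],st["finger_gap"]),np.round(st["force"],1))
    rows=[]
    for x,y,z,phi,ms in wps:
        tgt=np.array([x,y,z]); f=np.radians(phi)
        rt=R.from_matrix(np.array([[np.cos(f),np.sin(f),0],[np.sin(f),-np.cos(f),0],[0,0,-1]]).T if False else np.column_stack([[np.cos(f),np.sin(f),0],[np.sin(f),-np.cos(f),0],[0,0,-1]]))
        dr=np.degrees((r.inv()*rt).as_rotvec())
        n=max(1,int(np.ceil(np.linalg.norm(tgt-p)/ms)),int(np.ceil(np.linalg.norm(dr)/9)))
        for i in range(n):
            k=n-i
            dp=r.inv().apply((tgt-p)/k); dv=(r.inv()*rt).as_rotvec()/k
            row=np.r_[np.round(dp,4),np.round(np.degrees(dv),1)]; row+=0.
            rows.append(row.tolist())
            p=p+r.apply(row[:3]); r=r*R.from_rotvec(np.radians(row[3:]))
    for i in range(0,len(rows),10): print(str([rows[i:i+10]]).replace(" ",""))
E
python3 - <<'E'
from h import *
print(manip.tips_ahead, [a for a in dir(manip) if a[0]!='_'])
plan([(.585,.260,.16,19.9,.055),(.585,.260,.10,19.9,.05)])
E
```

```text
0.025 ['PlanningError', 'pinpoint', 'regions_of', 'sense', 'sign_off', 'snapshot', 'tips_ahead']
now [ 0.2124 -0.5878  0.2563] phi 19.9 t 1.4 gap 1.000 F [0.4 1.  0. ]
[[[0.0376,-0.0395,0.0057,0.0,0.0,0.0],[0.0376,-0.0394,0.0057,0.0,0.0,0.0],[0.0376,-0.0395,0.0057,0.0,0.0,0.0],[0.0376,-0.0394,0.0057,0.0,0.0,0.0],[0.0375,-0.0395,0.0057,0.0,0.0,0.0],[0.0376,-0.0394,0.0057,0.0,0.0,0.0],[0.0375,-0.0395,0.0056,0.0,0.0,0.0],[0.0376,-0.0394,0.0057,0.0,0.0,0.0],[0.0375,-0.0395,0.0056,0.0,0.0,0.0],[0.0376,-0.0394,0.0057,0.0,0.0,0.0]]]
[[[0.0375,-0.0395,0.0056,0.0,0.0,0.0],[0.0376,-0.0394,0.0057,0.0,0.0,0.0],[0.0375,-0.0395,0.0056,0.0,0.0,0.0],[0.0376,-0.0394,0.0057,0.0,0.0,0.0],[0.0375,-0.0395,0.0056,0.0,0.0,0.0],[0.0376,-0.0394,0.0057,0.0,0.0,0.0],[0.0375,-0.0395,0.0056,0.0,0.0,0.0],[0.0,0.0,0.03,0.0,0.0,0.0],[0.0,0.0,0.03,0.0,0.0,0.0]]]
```

>>> play_rows --steps '[[[0.0376,-0.0395,0.0057,0,0,0],[0.0376,-0.0395,0.0057,0,0,0],[0.0376,-0.0395,0.0057,0,0,0],[0.0376,-0.0395,0.0057,0,0,0],[0.0376,-0.0395,0.0057,0,0,0],[0.0376,-0.0395,0.0057,0,0,0],[0.0376,-0.0395,0.0057,0,0,0],[0.0376,-0.0395,0.0057,0,0,0],[0.0376,-0.0395,0.0057,0,0,0],[0.0376,-0.0395,0.0057,0,0,0]]]' --fingers 1 --squeeze 40

```text
t: 2.65
tcp_pos: [0.4328, -0.0871, 0.1995]
tool_rot: [0.985, 0.172, 0.001, 0.0]
force: [0.4, -1.5, 0.7]
finger_gap: 0.998
```

>>> play_rows --steps '[[[0.0375,-0.0395,0.0057,0,0,0],[0.0375,-0.0395,0.0057,0,0,0],[0.0375,-0.0395,0.0057,0,0,0],[0.0375,-0.0395,0.0057,0,0,0],[0.0375,-0.0395,0.0057,0,0,0],[0.0375,-0.0395,0.0057,0,0,0],[0.0375,-0.0395,0.0057,0,0,0],[0,0,0.03,0,0,0],[0,0,0.03,0,0,0],[0,0,0,0,0,0]]]'

```text
t: 3.9
tcp_pos: [0.5828, 0.2605, 0.097]
tool_rot: [0.985, 0.173, -0.003, 0.0]
force: [0.2, -0.8, -0.4]
finger_gap: 1.003
```

```bash
python3 - <<'E'
from h import *
plan([(.585,.260,.036,19.9,.03)])
for n in ("side","top"):
    s=manip.snapshot(n); im=s["img"][:,:,::-1].copy()
    cv2.imwrite(f"pics/a_{n}.png",cv2.resize(im,None,fx=1.5,fy=1.5))
E
```

```text
now [0.5828 0.2605 0.097 ] phi 19.9 t 3.9 gap 1.003 F [ 0.2 -0.8 -0.4]
[[[0.0007,0.0004,0.0203,0.0,0.1,0.0],[0.0007,0.0004,0.0203,0.0,0.1,0.0],[0.0007,0.0005,0.0204,0.0,0.1,0.0]]]
```

View pics/a_side.png

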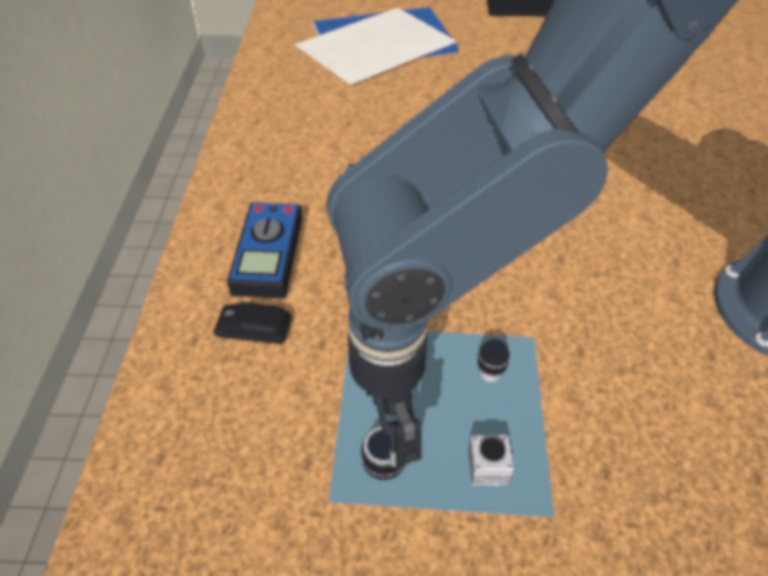

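>>> play_rows --steps '[[[0.0007,0.0004,0.02,0,0.1,0],[0.0007,0.0004,0.02,0,0.1,0],[0.0007,0.0004,0.02,0,0.1,0],[0,0,0,0,0,0]]]'

```text
t: 4.5
tcp_pos: [0.5859, 0.2599, 0.0375]
tool_rot: [0.985, 0.172, 0.001, -0.0]
force: [0.2, 0.1, -0.3]
finger_gap: 0.996
```

>>> play_rows --steps '[[[0,0,0,0,0,0],[0,0,0,0,0,0],[0,0,0,0,0,0],[0,0,0,0,0,0],[0,0,0,0,0,0],[0,0,0,0,0,0]]]' --fingers 0

```text
t: 5.25
tcp_pos: [0.5879, 0.2607, 0.0404]
tool_rot: [0.985, 0.173, 0.004, -0.001]
force: [0.5, 0.5, 5.6]
finger_gap: 0.619
```

```bash
python3 - <<'E'
from h import *
plan([(.582,.2605,.16,19.9,.03)])
s=manip.snapshot("side"); im=s["img"][:,:,::-1].copy()
cv2.imwrite(f"pics/b_side.png",cv2.resize(im[210:350,200:370],None,fx=4,fy=4,interpolation=cv2.INTER_CUBIC))
E
```

```text
now [0.5879 0.2607 0.0404] phi 19.9 t 5.2 gap 0.619 F [0.5 0.5 5.6]
[[[-0.0012,-0.0005,-0.0299,0.0,-0.1,0.0],[-0.0012,-0.0004,-0.0299,0.0,-0.1,0.0],[-0.0013,-0.0005,-0.0299,0.0,-0.1,0.0],[-0.0014,-0.0004,-0.0299,0.0,-0.1,0.0]]]
```

View pics/b_side.png

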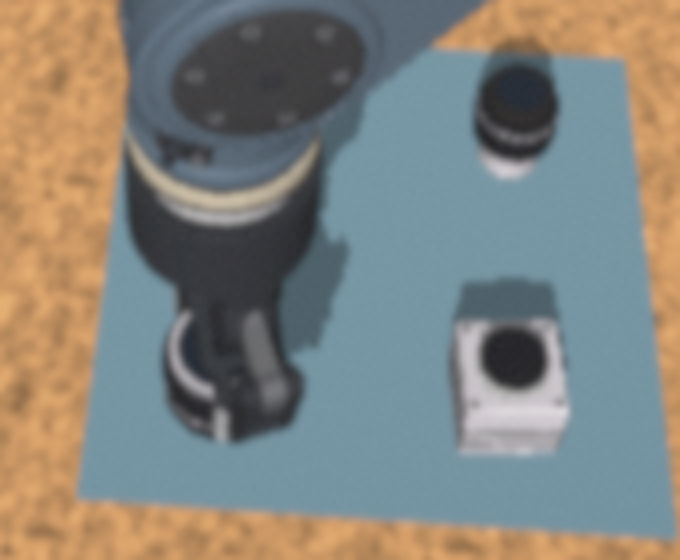

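>>> play_rows --steps '[[[0,0,-0.015,0,0,0],[0,0,-0.02,0,0,0],[0,0,-0.03,0,0,0],[0,0,-0.03,0,0,0],[0,0,-0.03,0,0,0],[0,0,0,0,0,0],[0,0,0,0,0,0]]]'

```text
t: 6.18
tcp_pos: [0.5858, 0.26, 0.164]
tool_rot: [0.985, 0.173, 0.002, -0.0]
force: [-0.6, 0.2, -1.6]
finger_gap: 0.612
```

```bash
python3 - <<'E'
from h import *
plan([(.489,-.1685,.16,19.9,.04)])
s=manip.snapshot("side"); im=s["img"][:,:,::-1].copy()
cv2.imwrite(f"pics/c_side.png",cv2.resize(im[150:350,200:370],None,fx=4,fy=4,interpolation=cv2.INTER_CUBIC)[:600])
E
```

```text
now [0.5858 0.26   0.164 ] phi 19.9 t 6.2 gap 0.612 F [-0.6  0.2 -1.6]
[[[-0.0215,0.0336,0.0003,0.0,0.0,0.0],[-0.0215,0.0336,0.0003,0.0,0.0,0.0],[-0.0215,0.0337,0.0003,0.0,0.0,0.0],[-0.0215,0.0336,0.0003,0.0,0.0,0.0],[-0.0215,0.0337,0.0003,0.0,0.0,0.0],[-0.0215,0.0336,0.0003,0.0,0.0,0.0],[-0.0215,0.0337,0.0002,0.0,0.0,0.0],[-0.0216,0.0336,0.0003,0.0,-0.1,0.0],[-0.0215,0.0337,0.0003,0.0,0.0,0.0],[-0.0216,0.0336,0.0003,0.0,-0.1,0.0]]]
[[[-0.0215,0.0337,0.0003,0.0,0.0,0.0]]]
```

View pics/c_side.png

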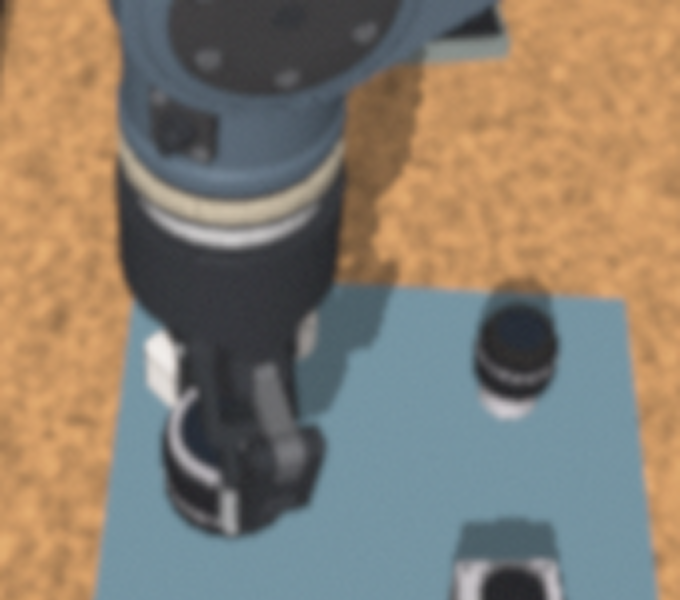

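>>> play_rows --steps '[[[-0.0215,0.0337,0,0,0,0],[-0.0215,0.0337,0,0,0,0],[-0.0215,0.0337,0,0,0,0],[-0.0215,0.0337,0,0,0,0],[-0.0215,0.0337,0,0,0,0],[-0.0215,0.0337,0,0,0,0],[-0.0215,0.0337,0,0,0,0],[-0.0215,0.0337,0,0,0,0],[-0.0215,0.0337,0,0,0,0],[-0.0215,0.0337,0,0,0,0]]]'

```text
t: 7.48
tcp_pos: [0.4977, -0.1307, 0.1619]
tool_rot: [0.985, 0.172, 0.001, -0.001]
force: [0.3, -0.5, -1.1]
finger_gap: 0.613
```

>>> play_rows --steps '[[[-0.0215,0.0337,0,0,0,0],[0,0,0.03,0,0,0],[0,0,0.03,0,0,0],[0,0,0.02,0,0,0],[0,0,0,0,0,0],[0,0,0,0,0,0]]]'

```text
t: 8.22
tcp_pos: [0.4905, -0.1687, 0.0831]
tool_rot: [0.985, 0.173, 0.002, -0.001]
force: [0.6, 0.2, -0.7]
finger_gap: 0.615
```

```bash
python3 - <<'E'
from h import *
plan([(.490,-.1685,.055,19.9,.01)])
for n,(y,x) in dict(side=(80,230),top=(150,270)).items():
    s=manip.snapshot(n); im=s["img"][:,:,::-1].copy()
    cv2.imwrite(f"pics/d_{n}.png",cv2.resize(im[y:y+130,x:x+160],None,fx=4,fy=4,interpolation=cv2.INTER_CUBIC)[:600])
E
```

```text
now [ 0.4905 -0.1687  0.0831] phi 19.9 t 8.2 gap 0.615 F [ 0.6  0.2 -0.7]
[[[-0.0002,-0.0001,0.0094,0.0,-0.1,0.0],[-0.0002,-0.0001,0.0093,0.0,-0.1,0.0],[-0.0002,-0.0001,0.0094,0.0,-0.1,0.0]]]
```

View pics/d_side.png

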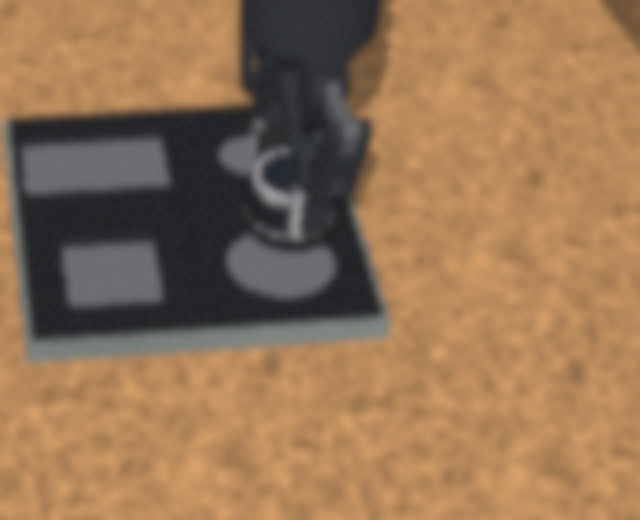

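View pics/d_top.png

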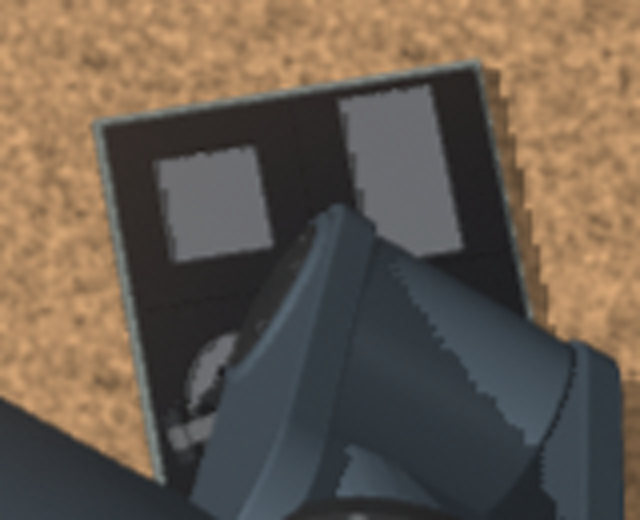

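>>> play_rows --steps '[[[-0.0002,0,0.01,0,0,0],[-0.0002,0,0.01,0,0,0],[0,0,0.007,0,0,0],[0,0,0,0,0,0],[0,0,0,0,0,0]]]'

```text
t: 8.95
tcp_pos: [0.4903, -0.1688, 0.0561]
tool_rot: [0.985, 0.173, 0.003, -0.0]
force: [-0.5, -0.2, -1.7]
finger_gap: 0.613
```

>>> play_rows --steps '[[[0,0,0.0015,0,0,0],[0,0,0,0,0,0],[0,0,0.0015,0,0,0],[0,0,0,0,0,0]]]'

```text
t: 9.45
tcp_pos: [0.4903, -0.1687, 0.0531]
tool_rot: [0.985, 0.173, 0.003, -0.001]
force: [-0.5, 0.8, -1.3]
finger_gap: 0.617
```

>>> play_rows --steps '[[[0,0,0.0015,0,0,0],[0,0,0,0,0,0],[0,0,0,0,0,0]]]'

```text
t: 9.82
tcp_pos: [0.4903, -0.1688, 0.0517]
tool_rot: [0.985, 0.173, 0.003, -0.0]
force: [-0.4, 0.2, -1.4]
finger_gap: 0.615
```

>>> play_rows --steps '[[[0,0,0.001,0,0,0],[0,0,0,0,0,0],[0,0,0,0,0,0]]]'

```text
t: 10.2
tcp_pos: [0.4904, -0.1688, 0.0509]
tool_rot: [0.985, 0.173, 0.003, -0.0]
force: [-1.6, -0.0, 2.7]
finger_gap: 0.617
```

>>> play_rows --steps '[[[0,0,0,0,0,0],[0,0,0,0,0,0],[0,0,0,0,0,0],[0,0,0,0,0,0]]]' --fingers 0.85

```text
t: 10.7
tcp_pos: [0.4903, -0.1688, 0.0506]
tool_rot: [0.985, 0.173, 0.003, -0.0]
force: [0.0, 0.8, 0.3]
finger_gap: 0.849
```

>>> play_rows --steps '[[[0,0,-0.015,0,0,0],[0,0,-0.03,0,0,0],[0,0,-0.05,0,0,0],[0,0,-0.05,0,0,0],[0,0,0,0,0,0]]]' --fingers 1

```text
t: 11.32
tcp_pos: [0.4919, -0.1703, 0.2005]
tool_rot: [0.985, 0.173, 0.007, 0.003]
force: [-0.7, 0.7, 0.6]
finger_gap: 1.0
```

```bash
python3 - <<'E'
from h import *
plan([(.4605,.266,.16,3,.055),(.4605,.266,.085,3,.04),(.4605,.266,.037,3,.03)])
for n,(y,x) in dict(side=(80,230)).items():
    s=manip.snapshot(n); im=s["img"][:,:,::-1].copy()
    cv2.imwrite(f"pics/e_{n}.png",cv2.resize(im[y:y+130,x:x+160],None,fx=4,fy=4,interpolation=cv2.INTER_CUBIC)[:600])
E
```

```text
now [ 0.4919 -0.1703  0.2005] phi 19.9 t 11.3 gap 1.000 F [-0.7  0.7  0.6]
[[[0.0148,-0.0527,0.0048,0.0,-0.1,2.1],[0.0129,-0.0532,0.0048,0.1,-0.1,2.1],[0.0109,-0.0536,0.0049,0.0,-0.1,2.1],[0.0089,-0.0539,0.0048,0.1,-0.1,2.1],[0.007,-0.0542,0.0049,0.0,-0.1,2.1],[0.005,-0.0545,0.0049,0.1,-0.1,2.1],[0.003,-0.0546,0.005,0.0,-0.1,2.1],[0.001,-0.0547,0.005,0.1,0.0,2.2],[0.0,0.0,0.0375,0.0,0.0,0.0],[0.0,0.0,0.0375,0.0,0.0,0.0]]]
[[[0.0,0.0,0.024,0.0,0.0,0.0],[-0.0001,0.0001,0.024,0.0,0.0,0.0]]]
```

View pics/e_side.png

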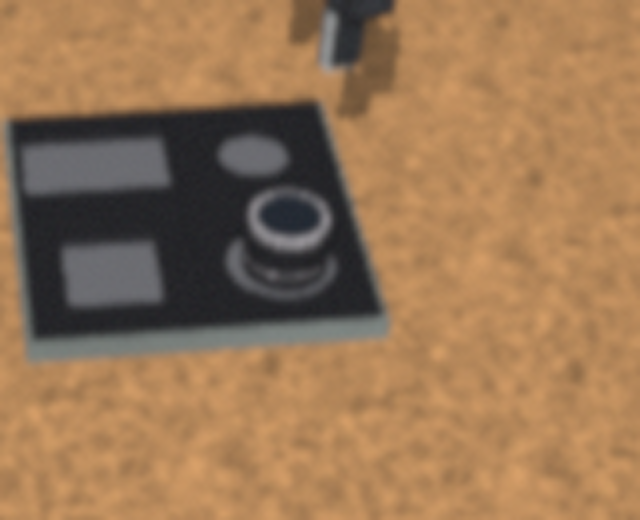

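>>> play_rows --steps '[[[0.0148,-0.0527,0.0048,0,-0.1,2.1],[0.0129,-0.0532,0.0048,0.1,-0.1,2.1],[0.0109,-0.0536,0.0049,0,-0.1,2.1],[0.0089,-0.0539,0.0048,0.1,-0.1,2.1],[0.007,-0.0542,0.0049,0,-0.1,2.1],[0.005,-0.0545,0.0049,0.1,-0.1,2.1],[0.003,-0.0546,0.005,0,-0.1,2.1],[0.001,-0.0547,0.005,0.1,0,2.2],[0,0,0.0375,0,0,0],[0,0,0,0,0,0]]]'

```text
t: 12.62
tcp_pos: [0.4543, 0.2674, 0.1174]
tool_rot: [1.0, 0.027, -0.008, -0.002]
force: [-0.2, -0.0, 0.7]
finger_gap: 0.999
```

```bash
python3 - <<'E'
from h import *
plan([(.4605,.266,.085,3,.04),(.4605,.266,.037,3,.025)])
E
```

```text
now [0.4543 0.2674 0.1174] phi 3.1 t 12.6 gap 0.999 F [-0.2 -0.   0.7]
[[[0.0067,0.0019,0.0323,-0.2,0.9,0.1],[0.0,0.0,0.024,0.0,0.0,0.0],[0.0,0.0,0.024,0.0,0.0,0.0]]]
```

>>> play_rows --steps '[[[0,0,0.03,0,0,0],[0,0,0,0,0,0],[0,0,0,0,0,0]]]'

```text
t: 13.0
tcp_pos: [0.4578, 0.2674, 0.0912]
tool_rot: [1.0, 0.025, -0.004, -0.003]
force: [-0.4, -0.1, 0.8]
finger_gap: 0.999
```

```bash
python3 - <<'E'
from h import *
plan([(.4605,.266,.037,3,.025)])
E
```

```text
now [0.4578 0.2674 0.0912] phi 2.9 t 13.0 gap 0.999 F [-0.4 -0.1  0.8]
[[[0.001,0.0006,0.0181,-0.1,0.1,0.0],[0.001,0.0006,0.0181,-0.1,0.2,0.0],[0.0009,0.0006,0.018,-0.2,0.1,-0.1]]]
```

>>> play_rows --steps '[[[0.001,0.0006,0.018,-0.1,0.1,0],[0.001,0.0006,0.018,-0.1,0.2,0],[0.001,0.0006,0.018,-0.2,0.1,0],[0,0,0,0,0,0],[0,0,0,0,0,0]]]'

```text
t: 13.62
tcp_pos: [0.4605, 0.2666, 0.0368]
tool_rot: [1.0, 0.026, -0.0, 0.0]
force: [0.4, 0.4, 0.8]
finger_gap: 0.997
```

```bash
python3 - <<'E'
from h import *
plan([(.4605,.266,.037,3,.025)])
E
```

```text
now [0.4605 0.2666 0.0368] phi 3.0 t 13.6 gap 0.997 F [0.4 0.4 0.8]
[[[0.0,0.0006,-0.0002,0.0,0.0,0.0]]]
```

>>> play_rows --steps '[[[0,0,0,0,0,0],[0,0,0,0,0,0],[0,0,0,0,0,0],[0,0,0,0,0,0],[0,0,0,0,0,0],[0,0,0,0,0,0],[0,0,0,0,0,0]]]' --fingers 0

```text
t: 14.5
tcp_pos: [0.4604, 0.2667, 0.0369]
tool_rot: [1.0, 0.026, 0.0, 0.0]
force: [-0.4, 0.4, 5.6]
finger_gap: 0.51
```

>>> play_rows --steps '[[[0,0,-0.015,0,0,0],[0,0,-0.02,0,0,0],[0,0,-0.03,0,0,0],[0,0,-0.03,0,0,0],[0,0,-0.03,0,0,0],[0,0,0,0,0,0],[0,0,0,0,0,0]]]'

```text
t: 15.38
tcp_pos: [0.4595, 0.2663, 0.161]
tool_rot: [1.0, 0.026, -0.001, 0.0]
force: [-0.2, 0.4, -0.8]
finger_gap: 0.507
```

```bash
python3 - <<'E'
from h import *
plan([(.594,-.154,.165,7.5,.042)])
s=manip.snapshot("side"); im=s["img"][:,:,::-1].copy()
cv2.imwrite(f"pics/f_side.png",cv2.resize(im[190:330,230:400],None,fx=4,fy=4,interpolation=cv2.INTER_CUBIC)[:600])
E
```

```text
now [0.4595 0.2663 0.161 ] phi 3.0 t 15.4 gap 0.507 F [-0.2  0.4 -0.8]
[[[0.0102,0.0388,-0.0004,0.0,0.0,-0.4],[0.01,0.0389,-0.0003,0.0,0.0,-0.4],[0.0097,0.0389,-0.0004,0.0,0.0,-0.4],[0.0094,0.039,-0.0003,0.0,0.0,-0.4],[0.0091,0.0391,-0.0004,0.0,0.0,-0.4],[0.0089,0.0391,-0.0003,0.0,0.0,-0.4],[0.0086,0.0392,-0.0004,0.0,0.0,-0.4],[0.0083,0.0392,-0.0003,0.0,0.0,-0.4],[0.008,0.0393,-0.0004,0.0,0.0,-0.4],[0.0078,0.0394,-0.0003,0.0,0.1,-0.5]]]
[[[0.0074,0.0394,-0.0004,0.0,0.0,-0.4]]]
```

View pics/f_side.png

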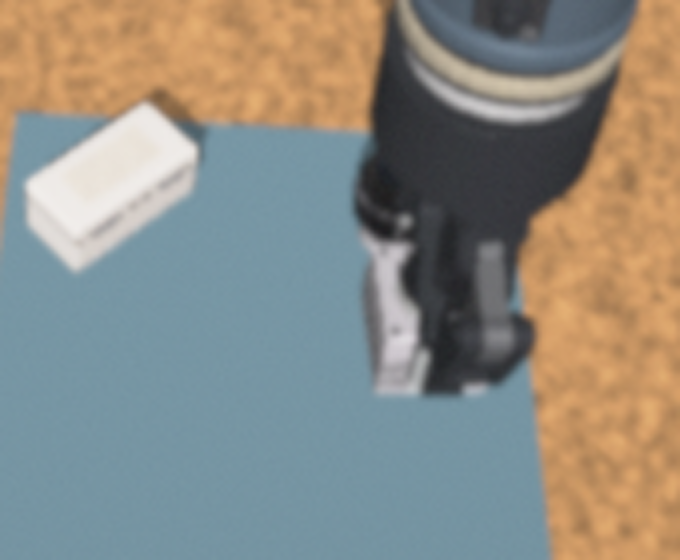

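>>> play_rows --steps '[[[0.0102,0.0388,-0.0004,0,0,-0.4],[0.01,0.0389,-0.0003,0,0,-0.4],[0.0097,0.0389,-0.0004,0,0,-0.4],[0.0094,0.039,-0.0003,0,0,-0.4],[0.0091,0.0391,-0.0004,0,0,-0.4],[0.0089,0.0391,-0.0003,0,0,-0.4],[0.0086,0.0392,-0.0004,0,0,-0.4],[0.0083,0.0392,-0.0003,0,0,-0.4],[0.008,0.0393,-0.0004,0,0,-0.4],[0.0078,0.0394,-0.0003,0,0,-0.5]]]'

```text
t: 16.68
tcp_pos: [0.5818, -0.1165, 0.1631]
tool_rot: [0.998, 0.062, -0.002, -0.001]
force: [0.3, -0.6, -2.1]
finger_gap: 0.508
```

>>> play_rows --steps '[[[0.0074,0.0394,0,0,0,-0.4],[0,0,0.03,0,0,0],[0,0,0.03,0,0,0],[0,0,0.02,0,0,0],[0,0,0,0,0,0],[0,0,0,0,0,0],[0,0,0,0,0,0]]]'

```text
t: 17.55
tcp_pos: [0.5952, -0.154, 0.0858]
tool_rot: [0.998, 0.065, 0.0, 0.001]
force: [-0.2, -0.3, -0.9]
finger_gap: 0.51
```

```bash
python3 - <<'E'
from h import *
plan([(.594,-.154,.0505,7.5,.012)])
s=manip.snapshot("side"); im=s["img"][:,:,::-1].copy()
cv2.imwrite(f"pics/g_side.png",cv2.resize(im[70:200,200:360],None,fx=4,fy=4,interpolation=cv2.INTER_CUBIC)[:600])
E
```

```text
now [ 0.5952 -0.154   0.0858] phi 7.5 t 17.6 gap 0.510 F [-0.2 -0.3 -0.9]
[[[-0.0004,-0.0001,0.0118,0.0,0.0,0.0],[-0.0004,0.0,0.0118,0.0,0.0,0.0],[-0.0004,-0.0001,0.0117,0.1,0.0,0.0]]]
```

View pics/g_side.png

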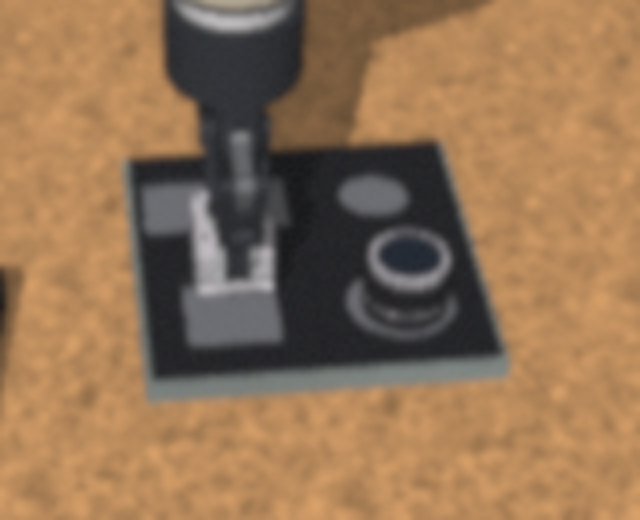

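>>> play_rows --steps '[[[-0.0004,0,0.0118,0,0,0],[-0.0004,0,0.0118,0,0,0],[-0.0004,0,0.011,0,0,0],[0,0,0,0,0,0],[0,0,0,0,0,0]]]'

```text
t: 18.23
tcp_pos: [0.5934, -0.154, 0.0502]
tool_rot: [0.998, 0.065, -0.001, 0.0]
force: [-0.2, 0.3, -1.1]
finger_gap: 0.51
```

>>> play_rows --steps '[[[0,0,0.0015,0,0,0],[0,0,0,0,0,0],[0,0,0.001,0,0,0],[0,0,0,0,0,0]]]'

```text
t: 18.73
tcp_pos: [0.5934, -0.154, 0.0479]
tool_rot: [0.998, 0.065, -0.0, 0.0]
force: [0.8, 0.6, -1.4]
finger_gap: 0.508
```

>>> play_rows --steps '[[[0,0,0.001,0,0,0],[0,0,0,0,0,0],[0,0,0,0,0,0]]]'

```text
t: 19.1
tcp_pos: [0.5934, -0.154, 0.0474]
tool_rot: [0.998, 0.065, -0.0, 0.0]
force: [-0.8, -0.5, 4.9]
finger_gap: 0.508
```

Contact at the expected height; release.

>>> play_rows --steps '[[[0,0,0,0,0,0],[0,0,0,0,0,0],[0,0,0,0,0,0],[0,0,0,0,0,0]]]' --fingers 0.8

```text
t: 19.6
tcp_pos: [0.5933, -0.154, 0.0467]
tool_rot: [0.998, 0.065, -0.001, 0.0]
force: [0.3, -0.8, 0.4]
finger_gap: 0.797
```

>>> play_rows --steps '[[[0,0,-0.015,0,0,0],[0,0,-0.03,0,0,0],[0,0,-0.05,0,0,0],[0,0,-0.05,0,0,0],[0,0,0,0,0,0],[0,0,0,0,0,0]]]' --fingers 1

```text
t: 20.35
tcp_pos: [0.5931, -0.1537, 0.1924]
tool_rot: [0.998, 0.065, -0.0, 0.0]
force: [0.5, -0.7, -0.3]
finger_gap: 1.001
```

```bash
python3 - <<'E'
from h import *
plan([(.586,.1165,.13,42.4,.055)])
for n,(y,x) in dict(side=(70,200)).items():
    s=manip.snapshot(n); im=s["img"][:,:,::-1].copy()
    cv2.imwrite(f"pics/i_{n}.png",cv2.resize(im[y:y+130,x:x+160],None,fx=4,fy=4,interpolation=cv2.INTER_CUBIC)[:600])
E
```

```text
now [ 0.5931 -0.1537  0.1924] phi 7.5 t 20.4 gap 1.001 F [ 0.5 -0.7 -0.3]
[[[0.0047,-0.0448,0.0104,0.0,0.0,-5.8],[0.0092,-0.0441,0.0104,0.0,0.0,-5.8],[0.0136,-0.043,0.0103,0.0,0.0,-5.8],[0.0179,-0.0413,0.0104,0.0,0.0,-5.8],[0.0219,-0.0394,0.0103,0.0,0.0,-5.9],[0.0259,-0.0368,0.0104,0.0,0.1,-5.8]]]
```

View pics/i_side.png

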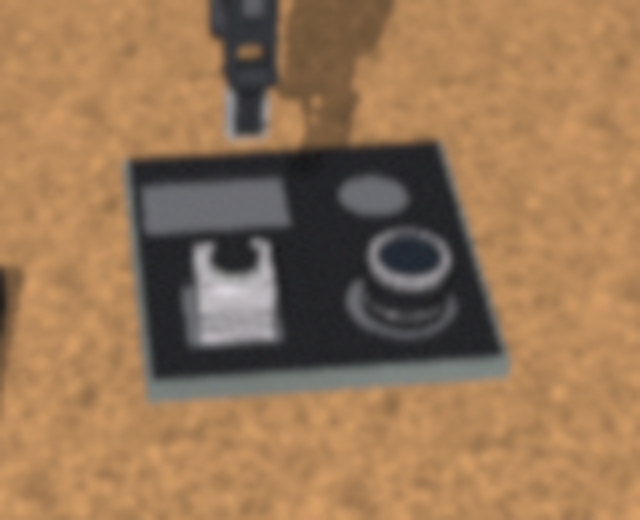

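>>> play_rows --steps '[[[0.0047,-0.0448,0.0104,0,0,-5.8],[0.0092,-0.0441,0.0104,0,0,-5.8],[0.0136,-0.043,0.0104,0,0,-5.8],[0.0179,-0.0413,0.0104,0,0,-5.8],[0.0219,-0.0394,0.0104,0,0,-5.9],[0.0259,-0.0368,0.0104,0,0,-5.8],[0,0,0.03,0,0,0],[0,0,0,0,0,0],[0,0,0,0,0,0]]]'

```text
t: 21.52
tcp_pos: [0.5862, 0.1158, 0.0989]
tool_rot: [0.933, 0.361, -0.001, -0.0]
force: [0.6, -0.0, -0.1]
finger_gap: 0.997
```

```bash
python3 - <<'E'
from h import *
plan([(.586,.1165,.036,42.4,.022)])
s=manip.snapshot("side"); im=s["img"][:,:,::-1].copy()
cv2.imwrite(f"pics/j_side.png",cv2.resize(im[190:330,210:380],None,fx=4,fy=4,interpolation=cv2.INTER_CUBIC)[:600])
E
```

```text
now [0.5862 0.1158 0.0989] phi 42.3 t 21.5 gap 0.997 F [ 0.6 -0.  -0.1]
[[[0.0002,-0.0002,0.021,0.0,0.0,0.0],[0.0001,-0.0002,0.0209,0.0,0.1,0.0],[0.0001,-0.0002,0.021,-0.1,0.0,-0.1]]]
```

View pics/j_side.png

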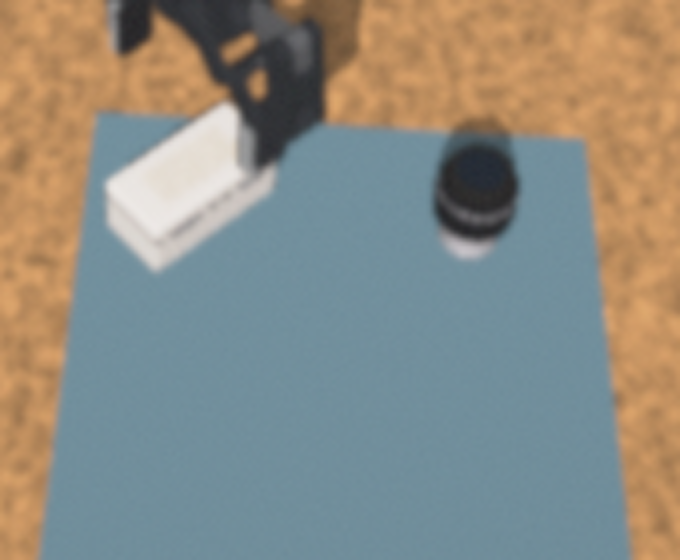

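>>> play_rows --steps '[[[0.0002,-0.0002,0.021,0,0,0],[0.0002,-0.0002,0.021,0,0,0],[0.0002,-0.0002,0.021,0,0,0],[0,0,0,0,0,0],[0,0,0,0,0,0]]]'

```text
t: 22.2
tcp_pos: [0.5873, 0.1166, 0.0375]
tool_rot: [0.933, 0.361, 0.0, 0.0]
force: [0.1, 1.1, 0.8]
finger_gap: 1.001
```

>>> play_rows --steps '[[[0,0,0,0,0,0],[0,0,0,0,0,0],[0,0,0,0,0,0],[0,0,0,0,0,0],[0,0,0,0,0,0],[0,0,0,0,0,0],[0,0,0,0,0,0],[0,0,0,0,0,0]]]' --fingers 0

```text
t: 23.2
tcp_pos: [0.5869, 0.1171, 0.0371]
tool_rot: [0.932, 0.361, 0.0, 0.0]
force: [-0.0, 0.2, 5.5]
finger_gap: 0.463
```

>>> play_rows --steps '[[[0,0,-0.015,0,0,0],[0,0,-0.02,0,0,0],[0,0,-0.03,0,0,0],[0,0,-0.03,0,0,0],[0,0,-0.03,0,0,0],[0,0,0,0,0,0],[0,0,0,0,0,0]]]'

```text
t: 24.08
tcp_pos: [0.5856, 0.1172, 0.1608]
tool_rot: [0.932, 0.361, -0.001, -0.0]
force: [0.0, -0.1, -1.0]
finger_gap: 0.461
```

```bash
python3 - <<'E'
from h import *
plan([(.608,-.258,.165,7.5,.042)])
s=manip.snapshot("side"); im=s["img"][:,:,::-1].copy()
cv2.imwrite(f"pics/k_side.png",cv2.resize(im[150:290,190:360],None,fx=4,fy=4,interpolation=cv2.INTER_CUBIC)[:600])
E
```

```text
now [0.5856 0.1172 0.1608] phi 42.4 t 24.1 gap 0.461 F [ 0.  -0.1 -1. ]
[[[-0.0263,0.0325,-0.0004,0.0,0.0,3.9],[-0.024,0.0342,-0.0005,0.0,0.0,3.9],[-0.0216,0.0357,-0.0004,0.0,0.0,3.9],[-0.0191,0.0371,-0.0005,0.0,0.0,3.9],[-0.0166,0.0383,-0.0004,0.0,0.0,3.9],[-0.0139,0.0394,-0.0005,0.0,0.0,3.8],[-0.0113,0.0402,-0.0004,0.0,0.0,3.9],[-0.0085,0.0409,-0.0005,0.0,0.1,3.8],[-0.0057,0.0413,-0.0004,0.0,0.0,3.9]]]
```

View pics/k_side.png

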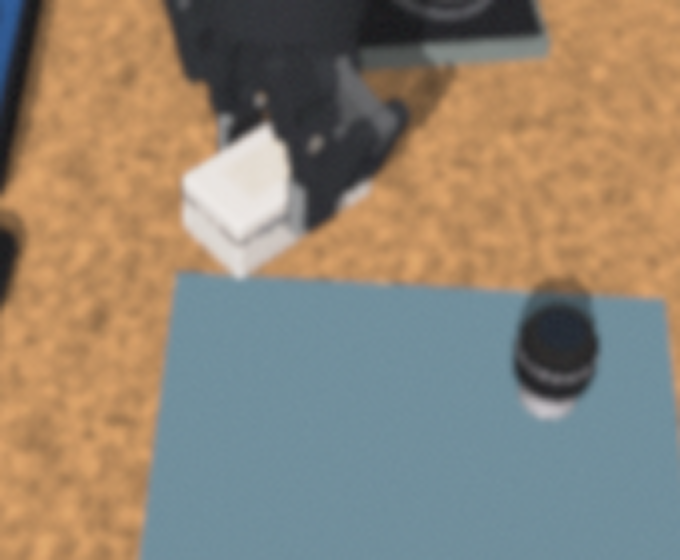

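>>> play_rows --steps '[[[-0.0263,0.0325,-0.0004,0,0,3.9],[-0.024,0.0342,-0.0005,0,0,3.9],[-0.0216,0.0357,-0.0004,0,0,3.9],[-0.0191,0.0371,-0.0005,0,0,3.9],[-0.0166,0.0383,-0.0004,0,0,3.9],[-0.0139,0.0394,-0.0005,0,0,3.8],[-0.0113,0.0402,-0.0004,0,0,3.9],[-0.0085,0.0409,-0.0005,0,0,3.8],[-0.0057,0.0413,0,0,0,3.9]]]'

```text
t: 25.25
tcp_pos: [0.6079, -0.2589, 0.1631]
tool_rot: [0.998, 0.064, -0.002, -0.001]
force: [0.5, 0.9, -1.3]
finger_gap: 0.46
```

>>> play_rows --steps '[[[0,0,0.03,0,0,0],[0,0,0.03,0,0,0],[0,0,0.02,0,0,0],[0,0,0,0,0,0],[0,0,0,0,0,0],[0,0,0,0,0,0]]]'

```text
t: 26.0
tcp_pos: [0.6096, -0.2584, 0.0865]
tool_rot: [0.998, 0.065, 0.001, 0.001]
force: [-0.6, -0.6, -1.0]
finger_gap: 0.46
```

```bash
python3 - <<'E'
from h import *
plan([(.608,-.258,.0505,7.5,.012)])
s=manip.snapshot("side"); im=s["img"][:,:,::-1].copy()
cv2.imwrite(f"pics/l_side.png",cv2.resize(im[50:180,200:360],None,fx=4,fy=4,interpolation=cv2.INTER_CUBIC)[:600])
E
```

```text
now [ 0.6096 -0.2584  0.0865] phi 7.5 t 26.0 gap 0.460 F [-0.6 -0.6 -1. ]
[[[-0.0004,-0.0002,0.009,0.0,0.0,0.0],[-0.0004,-0.0001,0.009,0.0,0.0,0.0],[-0.0004,-0.0002,0.009,0.1,0.0,0.0],[-0.0004,-0.0001,0.009,0.0,-0.1,0.0]]]
```

View pics/l_side.png

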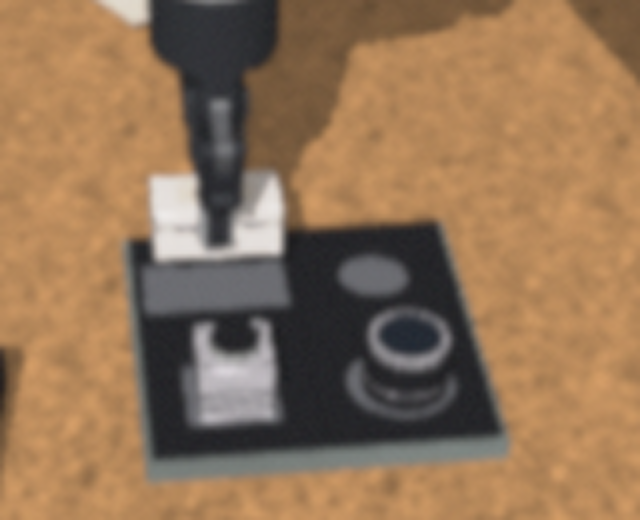

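>>> play_rows --steps '[[[-0.0004,-0.0002,0.012,0,0,0],[-0.0004,-0.0002,0.012,0,0,0],[-0.0004,0,0.012,0,0,0],[0,0,0,0,0,0],[0,0,0,0,0,0]]]'

```text
t: 26.68
tcp_pos: [0.6072, -0.2577, 0.0484]
tool_rot: [0.998, 0.065, -0.001, -0.0]
force: [-0.6, -0.4, -1.2]
finger_gap: 0.461
```

>>> play_rows --steps '[[[0,0,0.0015,0,0,0],[0,0,0,0,0,0],[0,0,0.001,0,0,0],[0,0,0,0,0,0]]]'

```text
t: 27.18
tcp_pos: [0.6075, -0.2578, 0.0472]
tool_rot: [0.998, 0.065, -0.0, 0.0]
force: [-1.0, 0.4, 3.5]
finger_gap: 0.458
```

>>> play_rows --steps '[[[0,0,0,0,0,0],[0,0,0,0,0,0],[0,0,0,0,0,0],[0,0,0,0,0,0]]]' --fingers 0.75

```text
t: 27.68
tcp_pos: [0.6075, -0.2578, 0.0465]
tool_rot: [0.998, 0.065, -0.0, 0.0]
force: [0.9, 0.3, 0.2]
finger_gap: 0.75
```

>>> play_rows --steps '[[[0,0,-0.015,0,0,0],[0,0,-0.03,0,0,0],[0,0,-0.05,0,0,0],[0,0,-0.05,0,0,0],[0,0,0,0,0,0],[0,0,0,0,0,0]]]' --fingers 1

```text
t: 28.42
tcp_pos: [0.6072, -0.2575, 0.1921]
tool_rot: [0.998, 0.065, -0.0, 0.0]
force: [-0.1, -0.1, -0.6]
finger_gap: 1.0
```

```bash
python3 - <<'E'
from h import *
plan([(.4468,.1263,.15,19.9,.055)])
for n,(y,x) in dict(side=(50,200)).items():
    s=manip.snapshot(n); im=s["img"][:,:,::-1].copy()
    cv2.imwrite(f"pics/n_{n}.png",cv2.resize(im[y:y+130,x:x+160],None,fx=4,fy=4,interpolation=cv2.INTER_CUBIC)[:600])
E
```

```text
now [ 0.6072 -0.2575  0.1921] phi 7.5 t 28.4 gap 1.000 F [-0.1 -0.1 -0.6]
[[[-0.0136,-0.0502,0.0053,0.0,0.0,-1.6],[-0.0122,-0.0505,0.0052,0.0,0.0,-1.5],[-0.0109,-0.0508,0.0053,0.0,0.0,-1.6],[-0.0095,-0.0511,0.0052,0.0,0.0,-1.5],[-0.0082,-0.0514,0.0053,0.0,0.0,-1.6],[-0.0067,-0.0516,0.0052,0.0,0.0,-1.5],[-0.0054,-0.0517,0.0053,0.0,0.0,-1.6],[-0.0039,-0.0519,0.0052,0.0,0.1,-1.5]]]
```

View pics/n_side.png

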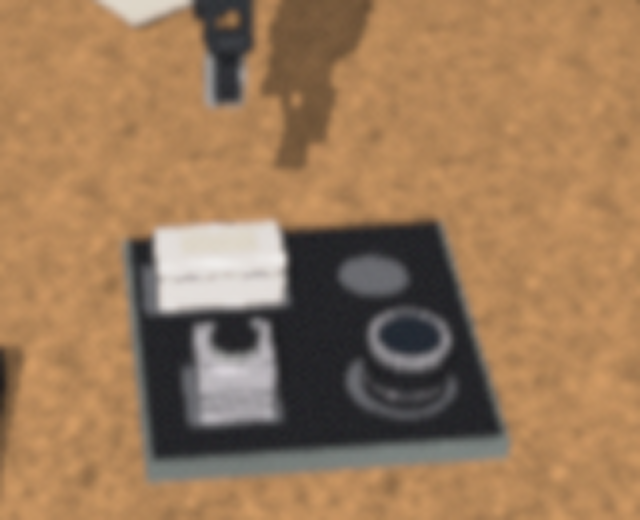

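>>> play_rows --steps '[[[-0.0136,-0.0502,0.0053,0,0,-1.6],[-0.0122,-0.0505,0.0053,0,0,-1.5],[-0.0109,-0.0508,0.0053,0,0,-1.6],[-0.0095,-0.0511,0.0053,0,0,-1.5],[-0.0082,-0.0514,0.0053,0,0,-1.6],[-0.0067,-0.0516,0.0053,0,0,-1.5],[-0.0054,-0.0517,0.0053,0,0,-1.6],[-0.0039,-0.0519,0.0053,0,0,-1.5],[0,0,0.03,0,0,0]]]'

```text
t: 29.6
tcp_pos: [0.4446, 0.129, 0.1186]
tool_rot: [0.985, 0.175, -0.001, -0.0]
force: [0.8, -1.3, -0.7]
finger_gap: 1.0
```

>>> play_rows --steps '[[[0,0,0,0,0,0],[0,0,0,0,0,0],[0,0,0,0,0,0]]]'

```text
t: 29.98
tcp_pos: [0.4479, 0.1255, 0.1196]
tool_rot: [0.985, 0.172, 0.0, 0.0]
force: [0.3, 0.3, -0.5]
finger_gap: 1.002
```

```bash
python3 - <<'E'
from h import *
plan([(.4468,.1263,.043,19.9,.022)])
s=manip.snapshot("top"); im=s["img"][:,:,::-1].copy()
x0,y0=290,160
cv2.imwrite(f"pics/o_top.png",cv2.resize(cv2.convertScaleAbs(im[y0:y0+120,x0:x0+125],alpha=1.6),None,fx=5,fy=5,interpolation=cv2.INTER_CUBIC)[:600])
E
```

```text
now [0.4479 0.1255 0.1196] phi 19.8 t 30.0 gap 1.002 F [ 0.3  0.3 -0.5]
[[[-0.0002,-0.0003,0.0192,0.0,0.0,0.0],[-0.0002,-0.0003,0.0191,0.0,0.0,0.0],[-0.0002,-0.0003,0.0192,0.0,0.0,-0.1],[-0.0001,-0.0003,0.0191,0.0,0.0,0.0]]]
```

View pics/o_top.png

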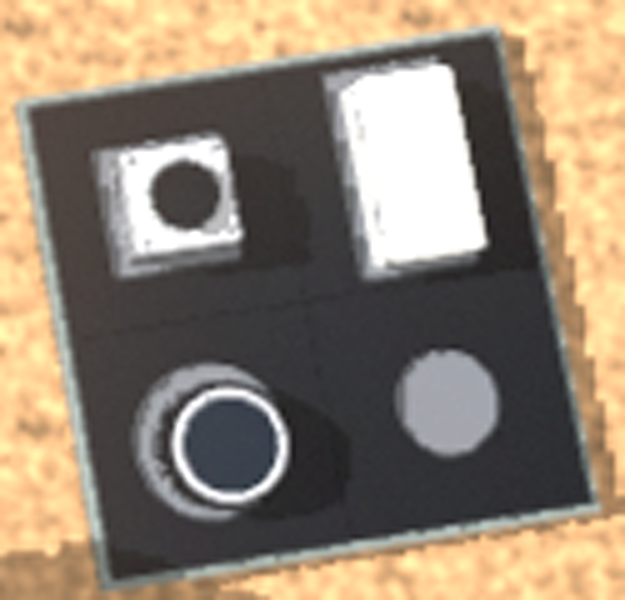

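```bash
python3 - <<'E'
from h import *
s=manip.snapshot("top")
def P(c,z): return px2w(s,[290+(c[0]+.5)/5-.5,160+(c[1]+.5)/5-.5],z)
print("lens",P((231,444),.0505),"cam",P((185,195),.0625),np.mean([P(c,.0525) for c in [(122,148),(225,135),(243,243),(132,258)]],0),"box",np.mean([P(c,.0485) for c in [(340,88),(452,63),(490,247),(378,272)]],0))
E
```

```text
lens [ 0.48789446 -0.17030004] cam [ 0.59191685 -0.15410458] [ 0.59283435 -0.15384687] box [ 0.60331942 -0.25505819]
```

>>> play_rows --steps '[[[-0.0002,-0.0003,0.019,0,0,0],[-0.0002,-0.0003,0.019,0,0,0],[-0.0002,-0.0003,0.019,0,0,0],[-0.0002,-0.0003,0.019,0,0,0],[0,0,0,0,0,0],[0,0,0,0,0,0]]]'

```text
t: 30.82
tcp_pos: [0.4464, 0.1267, 0.0437]
tool_rot: [0.985, 0.172, 0.0, 0.0]
force: [0.6, 0.1, 0.8]
finger_gap: 0.997
```

>>> play_rows --steps '[[[0,0,0,0,0,0],[0,0,0,0,0,0],[0,0,0,0,0,0],[0,0,0,0,0,0],[0,0,0,0,0,0],[0,0,0,0,0,0],[0,0,0,0,0,0],[0,0,0,0,0,0]]]' --fingers 0

```text
t: 31.82
tcp_pos: [0.4461, 0.1269, 0.0438]
tool_rot: [0.985, 0.173, 0.0, 0.0]
force: [-1.1, 0.1, 5.6]
finger_gap: 0.456
```

>>> play_rows --steps '[[[0,0,-0.015,0,0,0],[0,0,-0.02,0,0,0],[0,0,-0.03,0,0,0],[0,0,-0.03,0,0,0],[0,0,-0.03,0,0,0],[0,0,0,0,0,0],[0,0,0,0,0,0]]]'

```text
t: 32.7
tcp_pos: [0.4454, 0.1269, 0.168]
tool_rot: [0.985, 0.173, -0.001, 0.0]
force: [0.3, -0.4, -1.2]
finger_gap: 0.457
```

```bash
python3 - <<'E'
from h import *
plan([(.504,-.272,.168,19.9,.042)])
s=manip.snapshot("side"); im=s["img"][:,:,::-1].copy()
cv2.imwrite(f"pics/p_side.png",cv2.resize(im[130:270,230:400],None,fx=4,fy=4,interpolation=cv2.INTER_CUBIC)[:600])
E
```

```text
now [0.4454 0.1269 0.168 ] phi 19.9 t 32.7 gap 0.457 F [ 0.3 -0.4 -1.2]
[[[-0.008,0.0395,0.0,0.0,0.0,0.0],[-0.008,0.0395,0.0,0.0,0.0,0.0],[-0.0081,0.0395,0.0,0.0,0.0,0.0],[-0.008,0.0395,0.0,0.0,0.0,0.0],[-0.0081,0.0395,0.0,0.0,0.0,0.0],[-0.008,0.0395,0.0,0.0,0.0,0.0],[-0.0081,0.0395,0.0,0.0,0.0,0.0],[-0.008,0.0395,0.0,0.0,0.0,0.0],[-0.0081,0.0396,0.0001,0.0,0.0,0.0],[-0.008,0.0395,0.0,0.0,0.1,0.0]]]
```

View pics/p_side.png

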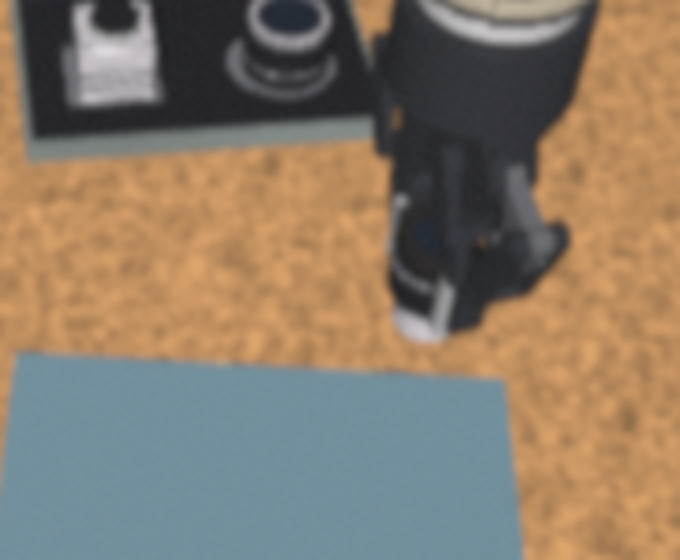

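>>> play_rows --steps '[[[-0.008,0.0395,0,0,0,0],[-0.008,0.0395,0,0,0,0],[-0.008,0.0395,0,0,0,0],[-0.008,0.0395,0,0,0,0],[-0.008,0.0395,0,0,0,0],[-0.008,0.0395,0,0,0,0],[-0.008,0.0395,0,0,0,0],[-0.008,0.0395,0,0,0,0],[-0.008,0.0395,0,0,0,0],[-0.008,0.0395,0,0,0,0]]]'

```text
t: 34.0
tcp_pos: [0.5042, -0.2725, 0.1664]
tool_rot: [0.985, 0.172, -0.002, -0.001]
force: [-0.6, -0.0, -1.0]
finger_gap: 0.457
```

>>> play_rows --steps '[[[0,0,0,0,0,0],[0,0,0.03,0,0,0],[0,0,0.03,0,0,0],[0,0,0.02,0,0,0],[0,0,0,0,0,0],[0,0,0,0,0,0],[0,0,0,0,0,0]]]'

```text
t: 34.88
tcp_pos: [0.5054, -0.2719, 0.0892]
tool_rot: [0.985, 0.173, 0.0, 0.001]
force: [-0.0, 0.1, -0.6]
finger_gap: 0.453
```

```bash
python3 - <<'E'
from h import *
plan([(.504,-.272,.057,19.9,.012)])
s=manip.snapshot("side"); im=s["img"][:,:,::-1].copy()
cv2.imwrite(f"pics/q_side.png",cv2.resize(im[50:180,210:370],None,fx=4,fy=4,interpolation=cv2.INTER_CUBIC)[:600])
E
```

```text
now [ 0.5054 -0.2719  0.0892] phi 19.9 t 34.9 gap 0.453 F [-0.   0.1 -0.6]
[[[-0.0005,-0.0001,0.0107,0.0,0.0,0.0],[-0.0004,-0.0002,0.0107,0.0,0.0,0.0],[-0.0005,-0.0001,0.0108,0.1,0.0,0.0]]]
```

View pics/q_side.png

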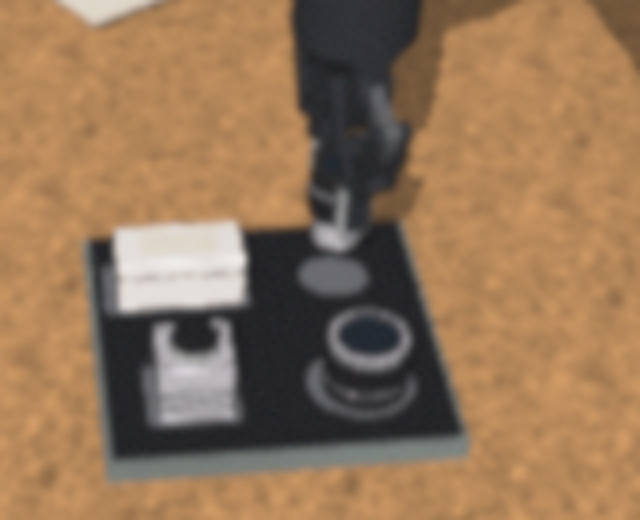

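>>> play_rows --steps '[[[-0.0005,0,0.0105,0,0,0],[-0.0005,0,0.0105,0,0,0],[-0.0005,0,0.0105,0,0,0],[0,0,0,0,0,0],[0,0,0,0,0,0]]]'

```text
t: 35.55
tcp_pos: [0.5035, -0.2724, 0.0566]
tool_rot: [0.985, 0.173, -0.001, 0.0]
force: [-0.3, -0.7, -1.5]
finger_gap: 0.455
```

>>> play_rows --steps '[[[0,0,0.0015,0,0,0],[0,0,0,0,0,0],[0,0,0,0,0,0]]]'

```text
t: 35.92
tcp_pos: [0.5036, -0.2724, 0.0555]
tool_rot: [0.985, 0.173, -0.0, 0.0]
force: [0.6, 0.2, -1.1]
finger_gap: 0.453
```

>>> play_rows --steps '[[[0,0,0.0012,0,0,0],[0,0,0,0,0,0],[0,0,0,0,0,0]]]'

```text
t: 36.3
tcp_pos: [0.5036, -0.2724, 0.0543]
tool_rot: [0.985, 0.173, -0.0, 0.0]
force: [-0.1, 0.4, 1.0]
finger_gap: 0.455
```

Just touching at the predicted height; release and retreat.

>>> play_rows --steps '[[[0,0,0.0003,0,0,0],[0,0,0,0,0,0]]]'

```text
t: 36.55
tcp_pos: [0.5036, -0.2724, 0.0543]
tool_rot: [0.985, 0.173, -0.0, 0.0]
force: [-1.3, 0.8, 4.6]
finger_gap: 0.457
```

>>> play_rows --steps '[[[0,0,0,0,0,0],[0,0,0,0,0,0],[0,0,0,0,0,0],[0,0,0,0,0,0]]]' --fingers 0.75

```text
t: 37.05
tcp_pos: [0.5034, -0.2723, 0.0536]
tool_rot: [0.985, 0.173, -0.001, 0.0]
force: [0.0, 0.1, 0.4]
finger_gap: 0.749
```

>>> play_rows --steps '[[[0,0,-0.015,0,0,0],[0,0,-0.03,0,0,0],[0,0,-0.05,0,0,0],[0,0,-0.05,0,0,0],[0,0.05,0,0,0,0],[0,0.05,0,0,0,0],[0,0.05,0,0,0,0],[0,0.05,0,0,0,0],[0,0,0,0,0,0],[0,0,0,0,0,0]]]'

```text
t: 38.3
tcp_pos: [0.5711, -0.4595, 0.199]
tool_rot: [0.985, 0.172, -0.001, -0.0]
force: [0.3, -0.7, -0.4]
finger_gap: 0.751
```

```bash
python3 - <<'E'
from h import *
plan([])
for n,(y,x) in dict(top=(160,290),side=(70,210)).items():
    s=manip.snapshot(n); im=s["img"][:,:,::-1].copy()
    cv2.imwrite(f"pics/z_{n}.png",cv2.resize(im[y:y+120,x:x+125],None,fx=5,fy=5,interpolation=cv2.INTER_CUBIC)[:600])
    cv2.imwrite(f"pics/zf_{n}.png",im)
E
```

```text
now [ 0.5711 -0.4595  0.199 ] phi 19.9 t 38.3 gap 0.751 F [ 0.3 -0.7 -0.4]
```

View pics/z_top.png

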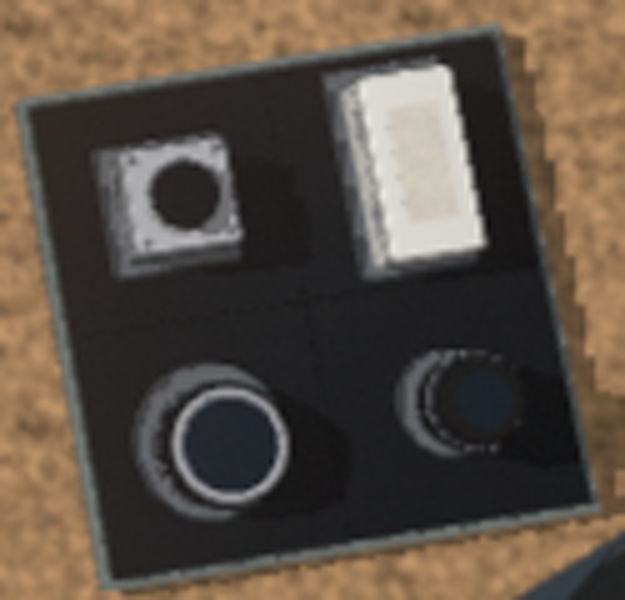

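View pics/z_side.png

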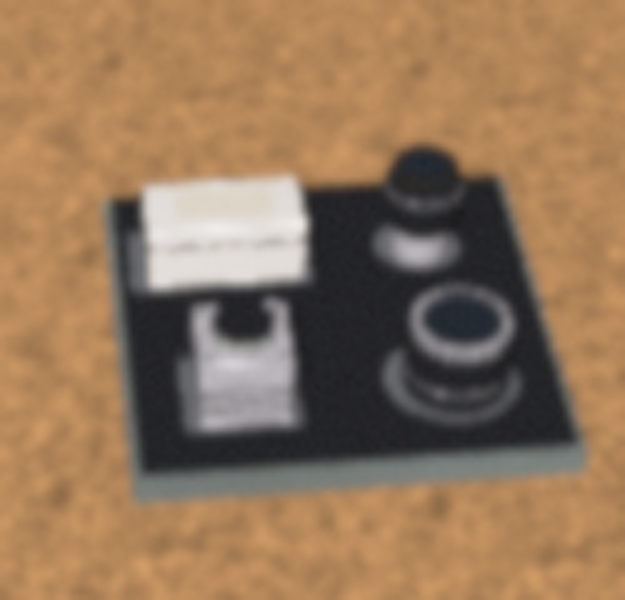

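View pics/zf_side.png

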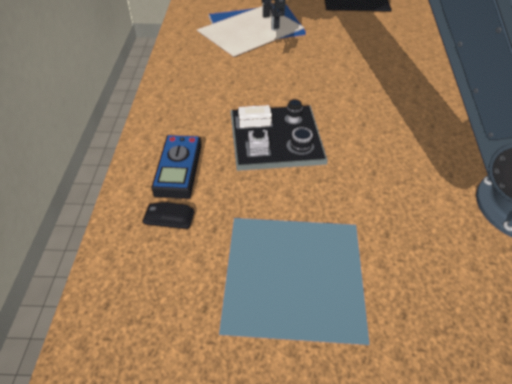

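```bash
python3 - <<'E'
from h import *
s=manip.snapshot("top")
def P(c,z): return px2w(s,[290+(c[0]+.5)/5-.5,160+(c[1]+.5)/5-.5],z)
print("box",np.mean([P(c,.0485) for c in [(355,82),(450,63),(487,245),(388,265)]],0),"eye",P((480,402),.055))
print(manip.sign_off())
E
```

```text
box [ 0.60487746 -0.25728911] eye [ 0.50280698 -0.27420916]
the job is handed in; nothing more can be done
None
```

I picked up all four accessories – lens, camera, slide box, then eyepiece – and set each one down in its own recess. The job is handed in at about 38 s of the 109 s allowed.

- **Setting down:** I lowered each item until the force sensor showed light contact, about 1–5 N. That contact came within 0.5 mm of the tool height predicted for the recess floor. I then opened the fingers and drew back clear of the tray.
- **Position:** In the last pictures all four stand upright. Each measured centre is within about 4 mm of its recess centre, against the 13 mm allowed. The slide box lies lengthwise.
- **Bystanders:** In the final side picture the multimeter and the mouse show at the same pixels as at the start.
- **Disagreement:** A first reading of the slide box, taken from an overexposed picture, put it about 5 mm off centre. The clearer final picture gave about 3 mm. No other check failed.

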